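# Put the overhead stirrer into low gear and lock it

### The arm

A 6-joint arm with a two-finger parallel gripper is mounted at the origin on a cart in front of the work surface, level with it; the furniture and walls round the work are solid. World frame = base frame: x ahead of the robot, y to its left, z up, the work surface at z = 0. Lengths are in m, angles in rad, forces in N, time in s.
With the tool pointing down it reaches from about 0.375 to 0.9 m from the base axis. Payload 3.1 kg.
Tool frame: the origin (TCP) lies at the very end of the fingers, on their centre line; the grasp point (between the pads) lies 19 mm behind it; z points along the fingers, y is the direction in which the jaws open and shut (so a half turn about z gives the same grasp; the last joint's range is limited). The gripper opens to 87 mm and grips with 3 to 60 N. Pads are 19 mm wide; open, the fingers measure 117 mm over their backs; the gripper's body (75 mm by 190 mm) begins 51 mm behind the grasp point.
Start: joints at [1.004, 0.527, 1.433, -0, 1.181, -0.178], TCP at [0.236, 0.579, 0.197] pointing down, gripper open.
Joint ranges: [-3.08, 3.08], [-0.75, 2.2], [0.22, 2.44], [-1.43, 4.57], [0, 2.65], [-2.85, 2.85]. Speed limits (rad/s): [2.79, 2.79, 3.14, 3.14, 3.14, 3.14].

### API

Orientations are given as a unit quaternion [x, y, z, w].
In Python, from rig import robot gives the robot as it stands.
- The arm moves only by the tool arm_command, never from a script. Its argument "targets" is a list of rows, each a list of 5 numbers: the shift along the tool's x, y, z in cm, then the turn about the tool's z in rad, then the finger opening in cm, from 0 to 8.7. In form: [[dx, dy, dz, spin, hand], ...]. A call has 1 to 5 rows; each row is the pose to reach, as a shift and turn from the pose commanded when the call began, along the tool's axes at that moment; what a row does not reach only later rows make up. A row lasts 1/8 s, in which the tool goes at most 62.5 mm and 10.7 degrees, less where a joint would pass 70% of its speed; a pose out of reach is approached as far as the arm can. A call with a gripper value outside its range is refused whole. The fingers move at their own pace and stop on an object; "newtons" is the grip in N (left out, the last holds). Time passes only in rows, so rows that repeat a pose let the fingers close. It gives the time, the measured TCP pose, the force and the opening at its end, in the units of the state.
- robot.get_obs(): the state, without advancing time (a new reading comes with each control period).
- robot.camera(name): name is "scene" or "top"; returns (picture, depth): 420x560x3 uint8, red, green, blue; 420x560 float32, m along the optical axis (not along the pixel's ray), 0 where there is no reading.
- robot.camera_model(name): a dict with "mtx" (3x3 intrinsics, pixels), "k1" (the pictures are not rectified: a ray, as slopes to the right and down, at radius r is drawn at 1 + k1 r^2 times it, then the intrinsics apply), "extrinsics" (4x4, takes a point from world to camera coordinates). Camera axes: x right, y up, looking along -z (the intrinsics and any distortion apply to the point x, -y, -z); pixel columns grow to the right and rows downward; lengths in m; the calibration is good to about 2 mm. A picture is of the moment at which its call begins. camera_model takes no time and is no camera call.
- robot.hand_in(): hands the job in, once; it reports no verdict.
The state is a dict: "time": time; "q": joint angles; "joint_velocities": joint speeds; "joint_torque": joint torques, N m; "position": TCP position; "tool_rot": TCP orientation; "ft_force": force on the tool from outside, world axes, zero at the start; "moment": the same for the moment, N m; "grip_width": finger opening in m.
Only numpy, scipy, OpenCV 4.12 (cv2) and the standard library are available. Lean on these libraries where they do the work, as an engineer would, in place of code of your own. Each camera call takes 0.05 s, during which the arm holds its last target.

### The job

Put the overhead stirrer into its low gear, ready for a thick sample: ease the black gear knob on top of the drive head down while rocking it round a little either way, feeling for the place where the dog teeth mesh, never forcing tooth against tooth, neither down nor round. When they have meshed, stop turning and press the knob fully home, then swing the gear lock lever shut so that its nose lies over the knob's steel collar. Leave the two vials standing where they are.

Things in the scene. Friction and masses are not known exactly. Their poses are not given: they have to be found in the camera images.
- stirrer: Overhead stirrer, fixed: grey plate stand, column at the back, white drive head 140x96x56 whose flat top is 194 mm above the worktop. Origin on the worktop under the spindle axis; +x points from the front panel to the column, z up. In front of the neck, 50 mm toward -x, stands the pillar of the lock lever. Nothing on it is higher than 280 mm; column 212 mm.
- spindle: Vertical spindle through the head, turns freely (0.02 N m) and carries chuck, propeller and the gear knob, which is splined to it: turning the knob turns the spindle. Origin on the axis 140 mm above the worktop, z up.
- gear_neck: Fixed aluminium collar on the head, diameter 72, holding the low gear: 6 dog teeth facing up (9 high, 8.5 wide, on radius 19 to 27). Its angle and shim height are not known; it meshes over about 0.15 rad in each 1.05 rad of knob turn. The motor's worm drive holds it: once meshed the knob turns no further. Over 25 N on the teeth, end on or sideways, damages them. Origin on the axis, 194 mm above the worktop.
- gear_knob (a joint): Travel of the gear knob down the spindle in m: 0 fully up, 0 to 0.003 as found (neutral); unmeshed teeth meet end on somewhere between 0.0055 and 0.008 (it depends on the gear's shims); 0.014 fully home on its stop, teeth meshed. Stays where it is left; sliding it takes about 2.5 N, to which any push on the teeth adds.
- knob_grip (a point): Point on the knob's axis, 18 mm above the top of its steel collar (260 mm above the worktop when fully up). The knob: black fluted grip, diameter 40, 36 high, on a steel collar of diameter 60, 14 thick, with 6 teeth below. Fingertips 8 mm or more above the collar pass over the lock lever.
- lock_lever (a joint): Gear lock, a flat steel two-armed lever, turns about a vertical pivot 50 mm in front of the spindle axis. Angle in rad: 0 shut (nose to the stirrer's +x, over the collar, tail to -x), about 1 open as found (nose swung to +y, tail to -y). Its underside is 1.6 mm over the collar only when the knob is home; higher, the collar blocks it. Needs about 1 N at the post, stays where left.
- lock_post (a point): Middle of the usable part of the black finger post on the tail of the lock lever, 38 mm from the pivot: upright pin, diameter 11, top 13 mm above this point, lever plate's upper face 12 mm below it (238 mm above the worktop). Push it sideways with shut fingers to swing the lever; to shut it push toward the stirrer's +y.
- vial_a: Small capped vial, 18x18x34, standing loose on the stirrer's plate stand at its right front corner. Origin under its middle.
- vial_c: Small capped vial, 20x20x38, standing loose on the worktop left of the stirrer. Origin under its middle.
Not all that is in view belongs to the job. Leave any blue or turquoise look-alike of the vial_c alone.

How it is judged:
By the outcome, as a careful person would: the job done as asked, in the order asked, and still so for the second after the job is handed in, with the robot touching nothing.
It also fails if it takes over 58 s, if anything falls off the work surface, if the arm or the gripper's body presses on something with over 40 N, if the wrist force passes 120 N, or if a joint passes its speed limit or range.

## Working session

There is one attempt and no reset: what is moved stays moved. The work goes in short steps, Python scripts to look and compute and a tool call to move; the robot and the scene stay as the last step left them, time stands still between calls to the robot, and variables do not carry over. Pictures are saved under pics/ and viewed, and the job is handed in when it is done.

Besides the shell and the picture viewer there is one more tool, called after ">>>" as name(argument=value, ...) on one line, values as JSON. arm_command: Moves the arm, as the interface text tells. Its arguments: {"type":"object","properties":{"targets":{"type":"array","items":{"type":"array","items":{"type":"number"}}},"newtons":{"type":"number"}},"required":["targets"]}

```bash
ls; mkdir -p pics
python3 - <<'E'
from rig import robot
import cv2,numpy as np
for n in("scene","top"):
    p,d=robot.camera(n); np.savez(f"{n}0.npz",p=p,d=d); cv2.imwrite(f"pics/{n}0.png",p[:,:,::-1])
    m=robot.camera_model(n); print(n,m)
print(robot.get_obs())
E
```

```text
pics
scene {'mtx': array([[533.54765507,   0.        , 276.02202565],
       [  0.        , 533.54765507, 198.87378378],
       [  0.        ,   0.        ,   1.        ]]), 'k1': -0.09377734683485821, 'extrinsics': array([[ 0.52089781, -0.85328865,  0.0237478 , -0.47657937],
       [ 0.51881876,  0.33856447,  0.78498484, -0.35131568],
       [-0.67785881, -0.39657608,  0.61905964, -0.67545074],
       [ 0.        ,  0.        ,  0.        ,  1.        ]])}
top {'mtx': array([[379.250036  ,   0.        , 281.56609444],
       [  0.        , 379.250036  , 211.95651371],
       [  0.        ,   0.        ,   1.        ]]), 'k1': 0.0019455374769286095, 'extrinsics': array([[-0.00767337, -0.99988035, -0.01343173, -0.18460907],
       [ 0.9966108 , -0.00874706,  0.08179492, -0.54857919],
       [-0.08190262, -0.01275856,  0.99655867, -0.97400695],
       [ 0.        ,  0.        ,  0.        ,  1.        ]])}
{'time': 0.1, 'q': array([ 1.00447826e+00,  5.28380641e-01,  1.43376985e+00, -1.24918624e-05,
        1.18139515e+00, -1.78493783e-01]), 'joint_velocities': array([-0.00185618, -0.00241409, -0.00593907, -0.00083163, -0.0014447 ,
       -0.00063055]), 'joint_torque': array([-3.35271106e-04, -4.40984702e+01, -1.77150357e+01,  6.34817686e-02,
        5.34209528e-02, -2.88836236e-05]), 'position': array([0.23594778, 0.57799028, 0.19646634]), 'tool_rot': array([ 1.92696754e-01,  9.81257870e-01, -9.11658196e-04, -3.49923262e-04]), 'ft_force': array([-0.51212924, -0.00651071,  0.71128806]), 'moment': array([-0.0483435 , -0.0801712 , -0.00410984]), 'grip_width': 0.08730808521509298}
```

View pics/scene0.png

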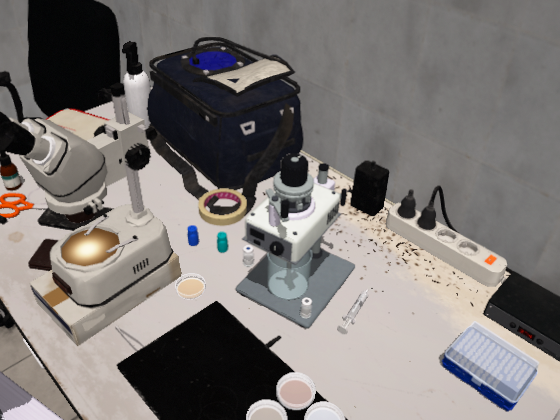

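View pics/top0.png

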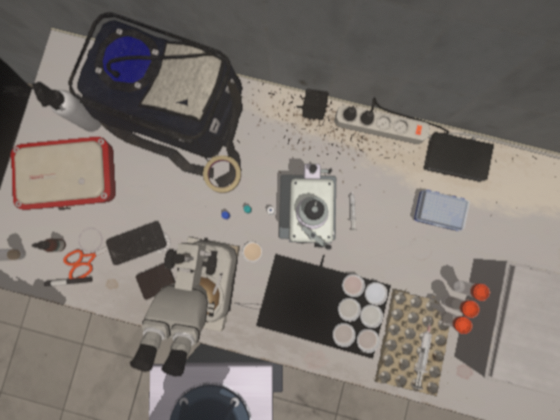

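```bash
cat > h.py <<'E'
import numpy as np,cv2
from rig import robot
M={n:robot.camera_model(n) for n in("scene","top")}
def dist(n): return np.array([M[n]["k1"],0,0,0,0.])
def ray(n,uv):
    m=M[n]; p=cv2.undistortPoints(np.array([[uv]],float),m["mtx"],dist(n))[0,0]
    R=m["extrinsics"][:3,:3];t=m["extrinsics"][:3,3]
    return -R.T@t, R.T@np.array([p[0],-p[1],-1.])
def onz(n,uv,z):
    o,d=ray(n,uv); return o+d*(z-o[2])/d[2]
def two(a,b):
    o1,d1=ray("scene",a);o2,d2=ray("top",b)
    s=np.linalg.lstsq(np.c_[d1,-d2],o2-o1,rcond=None)[0]
    p,q=o1+s[0]*d1,o2+s[1]*d2
    return (p+q)/2,np.linalg.norm(p-q)
def proj(n,P):
    m=M[n];c=m["extrinsics"]@np.r_[P,1]; q=np.array([[[c[0],-c[1],-c[2]]]])
    return cv2.projectPoints(q,np.zeros(3),np.zeros(3),m["mtx"],dist(n))[0][0,0]
def cloud(n,d):
    v,u=np.mgrid[:420,:560]; m=M[n]
    p=cv2.undistortPoints(np.c_[u.ravel(),v.ravel()].astype(float)[:,None],m["mtx"],dist(n))[:,0]
    z=d.ravel(); c=np.c_[p[:,0]*z,-p[:,1]*z,-z]
    R=m["extrinsics"][:3,:3];t=m["extrinsics"][:3,3]
    return ((c-t)@R).reshape(420,560,3)
def crop(n,p,u0,v0,u1,v1,k,name):
    cv2.imwrite(f"pics/{name}.png",cv2.resize(p[v0:v1,u0:u1,::-1],None,fx=k,fy=k,interpolation=cv2.INTER_CUBIC))
E
python3 - <<'E'
from h import *
s=np.load("scene0.npz");t=np.load("top0.npz")
crop("scene",s["p"],225,140,365,330,3,"s1")
crop("top",t["p"],265,150,365,255,5,"t1")
for n,f in(("scene",s),("top",t)):
    c=cloud(n,f["d"]); 
    bb=(slice(140,330),slice(225,365)) if n=="scene" else (slice(150,255),slice(265,365))
    q=c[bb].reshape(-1,3); 
    for lo,hi in((.188,.2),(.235,.25),(.27,.285),(.26,.27)):
        k=q[(q[:,2]>lo)&(q[:,2]<hi)]; print(n,lo,len(k),k.min(0) if len(k) else 0,k.max(0) if len(k) else 0,k.mean(0))
E
```

```text
scene 0.188 1864 [ 0.46855511 -0.30506599  0.18801361] [ 0.62893467 -0.20970622  0.19999901] [ 0.52064811 -0.27094124  0.19338864]
scene 0.235 800 [ 0.452138   -0.2909158   0.23505804] [ 0.55930495 -0.22605589  0.24995888] [ 0.50572611 -0.26376174  0.2415012 ]
scene 0.27 409 [ 0.5117712  -0.27675118  0.27000669] [ 0.55056419 -0.23751997  0.28058055] [ 0.52792946 -0.25892575  0.27692898]
scene 0.26 194 [ 0.4539984  -0.29080583  0.26002451] [ 0.54112305 -0.24154302  0.26991163] [ 0.50889208 -0.26782898  0.26452898]
top 0.188 1714 [ 0.46954434 -0.30441246  0.18800221] [ 0.62672864 -0.20913041  0.19997236] [ 0.54340148 -0.25541952  0.19245157]
top 0.235 477 [ 0.45289533 -0.28499128  0.23501183] [ 0.5614386  -0.22744364  0.24940672] [ 0.51560358 -0.25546572  0.24007566]
top 0.27 309 [ 0.51386356 -0.27542414  0.27068542] [ 0.55138242 -0.23632383  0.28070105] [ 0.53218281 -0.25587103  0.27645637]
top 0.26 27 [ 0.45522755 -0.2892568   0.26002366] [ 0.54392146 -0.23845499  0.26942928] [ 0.47909396 -0.27239921  0.26246205]
```

View pics/s1.png

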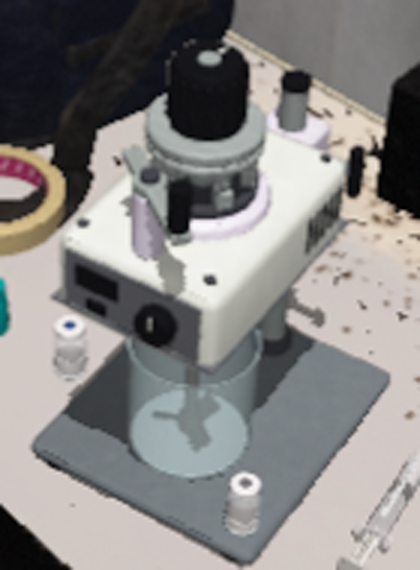

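View pics/t1.png

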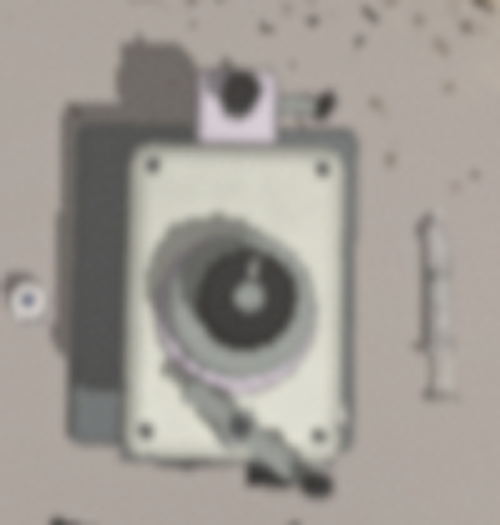

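Run:
```python
from h import *
s=np.load("scene0.npz");t=np.load("top0.npz")
for n,f in(("scene",s),("top",t)):
    c=cloud(n,f["d"]).reshape(-1,3); rgb=f["p"].reshape(-1,3)
    box=(abs(c[:,0]-.53)<.13)&(abs(c[:,1]+.257)<.09)
    hd=c[box&(c[:,2]>.188)&(c[:,2]<.198)]
    r=cv2.minAreaRect((hd[:,:2]*1000).astype(np.float32)); print(n,"head",r,np.median(hd[:,2]))
    kt=c[box&(c[:,2]>.272)&(c[:,0]>.5)]; print("knob z",np.percentile(kt[:,2],[10,50,90,98]),len(kt))
    e=cv2.minEnclosingCircle((kt[:,:2]*1000).astype(np.float32)); print(e)
    col=c[box&(c[:,2]>.230)&(c[:,2]<.250)&(np.hypot(c[:,0]-.532,c[:,1]+.2565)<.034)]; print("collar z",np.percentile(col[:,2],[10,25,50,75,90]))
    cc=col[(col[:,2]>.234)]; print(cv2.minEnclosingCircle((cc[:,:2]*1000).astype(np.float32)))
    po=c[box&(c[:,2]>.243)&(c[:,2]<.29)&(c[:,0]<.485)]; print("post");print(np.round(po[np.argsort(-po[:,2])][:40:2]*1000,1), cv2.minAreaRect((po[:,:2]*1000).astype(np.float32)),len(po))
    lv=c[box&(c[:,2]>.233)&(c[:,2]<.243)&(c[:,0]<.52)&(np.hypot(c[:,0]-.532,c[:,1]+.2565)>.034)]
    print(cv2.minAreaRect((lv[:,:2]*1000).astype(np.float32)),len(lv))
```

```text
scene head ((548.9166870117188, -257.72149658203125), (94.7149429321289, 160.19842529296875), 89.36229705810547) 0.19354595728595297
knob z [0.27418674 0.27817087 0.27949084 0.27993711] 372
((531.0635986328125, -257.28839111328125), 20.146564483642578)
collar z [0.23316257 0.2382227  0.24225588 0.24328157 0.24479179]
((531.4716186523438, -256.65234375), 30.6049861907959)
post
[[ 460.  -285.9  264.9]
 [ 457.1 -289.2  263.2]
 [ 458.3 -287.   263.1]
 [ 459.9 -281.4  263. ]
 [ 455.3 -285.6  262.8]
 [ 459.9 -284.5  262.7]
 [ 456.4 -286.6  262.5]
 [ 462.2 -283.2  262.3]
 [ 457.1 -290.8  262.2]
 [ 457.2 -283.   262.1]
 [ 454.4 -286.3  262. ]
 [ 460.1 -282.9  261.9]
 [ 455.5 -287.1  261.7]
 [ 459.3 -284.9  261.5]
 [ 458.4 -287.   261.3]
 [ 457.5 -289.1  261.1]
 [ 462.1 -287.9  261. ]
 [ 455.3 -288.8  260.8]
 [ 455.3 -282.7  259.8]
 [ 455.8 -287.1  259.7]] ((458.0386962890625, -284.9801025390625), (9.207679748535156, 11.4009370803833), 9.175275802612305) 119
((477.67523193359375, -261.2275695800781), (72.77423095703125, 15.437736511230469), 48.352561950683594) 252
top head ((548.2171630859375
[... 225 characters left out ...]
r z [0.23923054 0.24008534 0.24105371 0.24214936 0.24312038]
((532.5192260742188, -256.20904541015625), 29.84066390991211)
post
[[ 457.2 -285.   263. ]
 [ 457.2 -281.1  262.5]
 [ 461.1 -285.1  262.4]
 [ 457.2 -287.1  261.4]
 [ 461.1 -283.3  261.1]
 [ 457.2 -289.1  260.8]
 [ 459.2 -279.4  260.4]
 [ 461.2 -281.4  260.2]
 [ 459.2 -281.4  260.1]
 [ 455.3 -281.3  259.9]
 [ 459.1 -285.4  259.1]
 [ 463.1 -281.6  258.8]
 [ 463.1 -285.6  257.7]
 [ 459.1 -278.9  245.4]
 [ 457.1 -279.   243.6]] ((459.1672668457031, -284.07745361328125), (7.972767353057861, 10.35607624053955), 0.9082003235816956) 29
((476.7961120605469, -260.8739318847656), (69.3515396118164, 14.606119155883789), 46.700138092041016) 161
```

Run:
```python
from h import *
s=np.load("scene0.npz");t=np.load("top0.npz")
C=np.r_[cloud("scene",s["d"])[s["d"]>0],cloud("top",t["d"])[t["d"]>0]]
for x in np.arange(.1,.95,.1):
    print("x%.1f"%x,[int(1000*np.max(C[(abs(C[:,0]-x-.05)<.05)&(abs(C[:,1]-y)<.05)][:,2],initial=0)) for y in np.arange(.7,-.5,-.1)])
k=np.hypot(C[:,0]-.482,C[:,1]+.257)
for lo,hi in((0,.008),(.008,.016),(.016,.024),(.024,.03)):
    q=C[(k>=lo)&(k<hi)&(C[:,2]>.225)&(C[:,2]<.27)];print(lo,np.round(np.percentile(q[:,2],[5,25,50,75,95]),4),len(q))
f=lambda u,v:onz("top",(265+u/5,150+v/5),.194)
a,b,c,d=[f(*p) for p in((153,165),(322,169),(145,431),(319,436))]
for p,q in((c,a),(d,b)): print(p,q,np.arctan2(q[1]-p[1],q[0]-p[0]))
for p,q in((a,b),(c,d)): print(np.arctan2(q[1]-p[1],q[0]-p[0])+np.pi/2)
print(two((225+205/3,140+60/3),(265+248/5,150+297/5)))
for n,uv,z in(("scene",(225+70/3,140+327/3),.038),("top",(265+27/5,150+300/5),.038),("scene",(225+244/3,140+483/3),.04)): print(onz(n,uv,z))
```

```text
x0.1 [0, 0, 0, 0, 0, 1, 3, 15, 4, 4, 14, 37]
x0.2 [0, 0, 0, 1, 3, 4, 384, 391, 94, 16, 29, 34]
x0.3 [0, 1, 4, 17, 18, 16, 346, 365, 313, 17, 29, 29]
x0.4 [0, 2, 95, 108, 12, 13, 51, 367, 310, 239, 264, 19]
x0.5 [0, 3, 56, 56, 55, 12, 10, 41, 40, 280, 280, 18]
x0.6 [0, 2, 57, 58, 58, 4, 16, 198, 24, 194, 215, 11]
x0.7 [0, 0, 55, 154, 236, 199, 232, 254, 253, 5, 84, 121]
x0.8 [0, 14, 15, 3, 235, 270, 279, 271, 251, 415, 441, 469]
x0.9 [218, 213, 14, 4, 197, 312, 337, 361, 388, 400, 0, 0]
0 [0.2287 0.2363 0.2379 0.2404 0.242 ] 136
0.008 [0.2287 0.2348 0.2366 0.2376 0.2388] 113
0.016 [0.2317 0.2351 0.2373 0.2388 0.2427] 167
0.024 [0.2309 0.2347 0.2386 0.2421 0.2437] 207
[ 0.48019357 -0.21771848  0.194     ] [ 0.59590021 -0.22240296  0.194     ] -0.04046376599700302
[ 0.47745499 -0.29254459  0.194     ] [ 0.59341863 -0.29591797  0.194     ] -0.029081781323813543
-0.03374339245720481
-0.03658293228429166
(array([ 0.53017747, -0.2563872 ,  0.27840148]), np.float64(0.0005470917067445038))
[ 0.55134546 -0.16236315  0.038     ]
[ 0.55098585 -0.160536    0.038     ]
[ 0.49884161 -0.31073371  0.04      ]
```

>>> arm_command(targets=[[0,0,-5,-0.13,7],[0,0,-10,-0.26,7],[0,0,-15,-0.388,7],[0,0,-20,-0.388,7],[0,0,-21,-0.388,7]], newtons=30)

```text
time: 0.72
position: [0.237, 0.5798, 0.4116]
tool_rot: [-0.0, 1.0, 0.003, 0.002]
ft_force: [0.8, -0.2, -0.5]
grip_width: 0.0703
```

>>> arm_command(targets=[[-5,-3,0,0,7],[-10,-6,0,0,7],[-15,-10,0,0,7],[-20,-15,0,0,7],[-25,-20,0,0,7]])

```text
time: 1.35
position: [0.4743, 0.3895, 0.4053]
tool_rot: [-0.0, 1.0, -0.001, -0.002]
ft_force: [0.6, 1.1, -0.0]
grip_width: 0.0703
```

>>> arm_command(targets=[[-4,-5,0,0,7],[-7,-10,0,0,7],[-8,-16,0,0,7],[-8,-22,0,0,7],[-8,-28,0,0,7]])

```text
time: 1.98
position: [0.5529, 0.1093, 0.4053]
tool_rot: [-0.0, 1.0, -0.0, -0.002]
ft_force: [0.1, -0.6, 0.5]
grip_width: 0.0699
```

>>> arm_command(targets=[[0,-6,0,0,7],[0,-12,0,0,7],[1,-18,0,0,7],[2,-24,0,0,7],[2,-30,1,0,7]])

```text
time: 2.6
position: [0.5328, -0.1903, 0.3966]
tool_rot: [0.0, 1.0, 0.0, -0.0]
ft_force: [1.2, 0.4, -0.1]
grip_width: 0.0701
```

>>> arm_command(targets=[[0,-4,0,0,7],[0,-6,2,0,7],[0,-6,4,0,7],[0,-6,6,0,7],[0,-6,6,0,7]])

```text
time: 3.22
position: [0.532, -0.2476, 0.334]
tool_rot: [0.0, 1.0, 0.002, -0.003]
ft_force: [0.6, 0.5, 0.1]
grip_width: 0.07
```

>>> arm_command(targets=[[0.1,-0.9,2,0,7],[0.1,-0.9,4,0,7],[0.1,-0.9,4,0,7]])

```text
time: 3.6
position: [0.5319, -0.257, 0.296]
tool_rot: [-0.0, 1.0, 0.001, -0.002]
ft_force: [0.3, 0.5, 0.6]
grip_width: 0.0698
```

Run:
```python
from h import *
for n,b,k in(("scene",(225,120,365,310),3),("top",(265,150,365,255),5)):
    p,d=robot.camera(n); crop(n,p,*b,k,n+"1c")
    if n=="scene": P=p
o=robot.get_obs();print(o["position"],o["ft_force"],o["q"],o["tool_rot"])
```

```text
[ 0.53315823 -0.25778199  0.29808178] [ 0.14622963 -0.08262482  0.06295436] [-6.38893078e-01  3.84669975e-01  1.38845957e+00 -3.09318581e-05
  1.36760410e+00 -2.21015793e+00] [-2.37376111e-04  9.99999879e-01 -2.68355907e-04  3.35690537e-04]
```

View pics/scene1c.png

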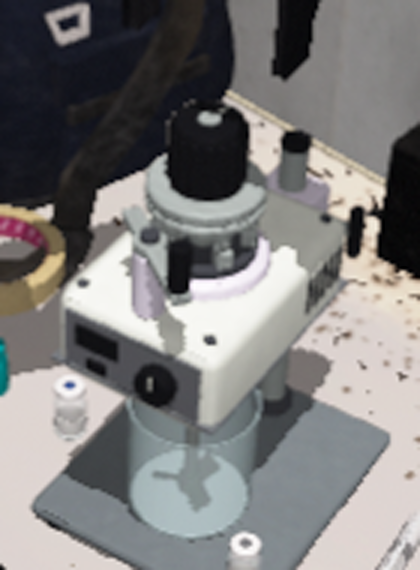

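Run:
```python
from h import *
p,d=robot.camera("scene"); np.savez("s2.npz",p=p,d=d);crop("scene",p,180,0,420,200,3,"s2")
for P in([.5332,-.2578,.298],[.5332,-.2578+.035,.298],[.5332,-.2578-.035,.298]):print(proj("scene",np.array(P)))
```

```text
[296.07174653 147.74263125]
[274.87312561 140.41266154]
[318.06081442 155.36633213]
```

View pics/s2.png

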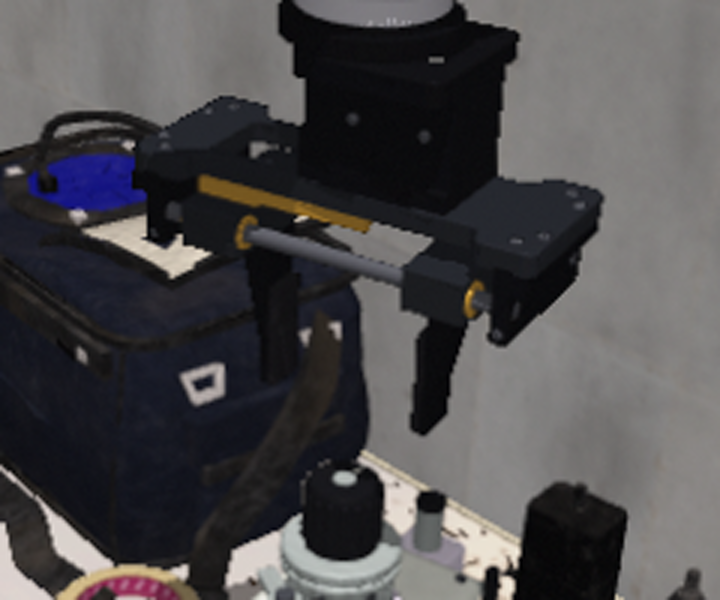

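View pics/top1c.png

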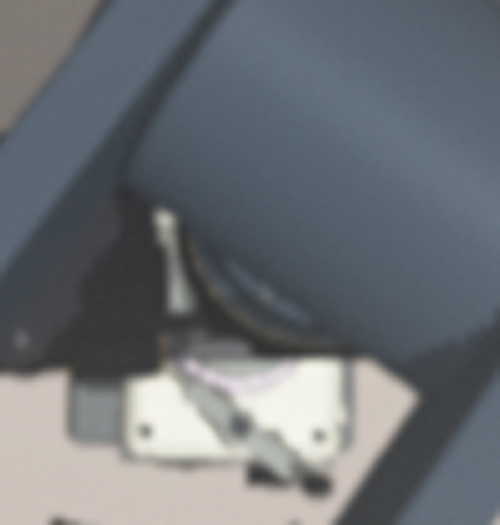

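Run:
```python
from h import *
f=np.load("s2.npz");c=cloud("scene",f["d"])
for uv in((318,141),(323,139),(320,135),(272,124),(269,123),(275,122),(326,120)):print(uv,f["p"][uv[1],uv[0]],c[uv[1],uv[0]].round(4))
q=c.reshape(-1,3);q=q[(abs(q[:,0]-.533)<.03)&(abs(q[:,1]+.257)<.08)&(q[:,2]>.283)&(q[:,2]<.36)]
for lo in np.arange(.284,.345,.006):
  k=q[(q[:,2]>=lo)&(q[:,2]<lo+.006)]
  for s in(k[k[:,1]>-.257],k[k[:,1]<-.257]):
    if len(s):print(round(lo,3),len(s),s.min(0).round(3),s.max(0).round(3))
```

```text
(318, 141) [20 19 21] [ 0.5245 -0.295   0.3267]
(323, 139) [ 8  9 11] [ 0.5272 -0.3008  0.3304]
(320, 135) [13 12 15] [ 0.5231 -0.2978  0.3377]
(272, 124) [18 18 20] [ 0.525  -0.2223  0.3289]
(269, 123) [16 15 19] [ 0.5227 -0.2188  0.3305]
(275, 122) [20 20 22] [ 0.53   -0.2241  0.3302]
(326, 120) [11 10 12] [ 0.5206 -0.3056  0.3641]
0.32 19 [ 0.523 -0.225  0.322] [ 0.545 -0.214  0.326]
0.32 19 [ 0.523 -0.301  0.323] [ 0.542 -0.292  0.326]
0.326 52 [ 0.522 -0.225  0.326] [ 0.543 -0.215  0.332]
0.326 42 [ 0.522 -0.302  0.326] [ 0.542 -0.291  0.332]
0.332 48 [ 0.521 -0.224  0.332] [ 0.544 -0.215  0.338]
0.332 50 [ 0.521 -0.302  0.332] [ 0.545 -0.292  0.338]
0.338 47 [ 0.522 -0.224  0.338] [ 0.543 -0.215  0.344]
0.338 48 [ 0.52  -0.302  0.338] [ 0.544 -0.292  0.344]
0.344 56 [ 0.521 -0.225  0.344] [ 0.543 -0.213  0.35 ]
0.344 44 [ 0.521 -0.303  0.344] [ 0.544 -0.292  0.35 ]
```

Run:
```python
from h import *
f=np.load("s2.npz");c=cloud("scene",f["d"])
q=c.reshape(-1,3);q=q[(abs(q[:,0]-.533)<.08)&(abs(q[:,1]+.257)<.15)&(q[:,2]>.283)&(q[:,2]<.6)]
for lo in np.arange(.32,.55,.008):
  k=q[(q[:,2]>=lo)&(q[:,2]<lo+.008)]
  if len(k):print(round(lo,3),len(k),k.min(0).round(3)[:2],k.max(0).round(3)[:2])
```

```text
0.32 71 [ 0.522 -0.301] [ 0.545 -0.214]
0.328 128 [ 0.521 -0.302] [ 0.545 -0.215]
0.336 126 [ 0.52  -0.302] [ 0.544 -0.215]
0.344 135 [ 0.521 -0.303] [ 0.544 -0.213]
0.352 133 [ 0.521 -0.305] [ 0.544 -0.212]
0.36 161 [ 0.519 -0.307] [ 0.544 -0.21 ]
0.368 184 [ 0.52  -0.308] [ 0.544 -0.208]
0.376 117 [ 0.519 -0.309] [ 0.544 -0.206]
0.384 50 [ 0.519 -0.322] [ 0.546 -0.207]
0.392 307 [ 0.494 -0.345] [ 0.569 -0.171]
0.4 708 [ 0.493 -0.345] [ 0.57  -0.171]
0.408 779 [ 0.493 -0.345] [ 0.57  -0.172]
0.416 898 [ 0.494 -0.351] [ 0.571 -0.164]
0.424 899 [ 0.494 -0.353] [ 0.565 -0.165]
0.432 2146 [ 0.493 -0.354] [ 0.57  -0.163]
0.44 435 [ 0.505 -0.309] [ 0.557 -0.241]
0.448 398 [ 0.505 -0.308] [ 0.556 -0.24 ]
0.456 455 [ 0.505 -0.308] [ 0.557 -0.24 ]
0.464 439 [ 0.507 -0.309] [ 0.558 -0.24 ]
0.472 316 [ 0.509 -0.308] [ 0.556 -0.239]
0.48 349 [ 0.494 -0.309] [ 0.566 -0.243]
0.488 814 [ 0.493 -0.309] [ 0.571 -0.231]
0.496 590 [ 0.493 -0.296] [ 0.563 -0.224]
0.504 366 [ 0.5  -0.29] [ 0.553 -0.231]
0.512 103 [ 0.499 -0.289] [ 0.53  -0.251]
```

>>> arm_command(targets=[[0,0,1.5,0,7],[0,0,1.5,0,7],[0,0,1.5,0,7]])

```text
time: 4.12
position: [0.5328, -0.2576, 0.2823]
tool_rot: [-0.0, 1.0, 0.0, -0.0]
ft_force: [-0.8, 0.2, 0.5]
grip_width: 0.0703
```

```bash
cat > tip.py <<'E'
from h import *
import sys
p,d=robot.camera("scene");crop("scene",p,200,40,400,240,3,sys.argv[1])
c=cloud("scene",d);q=c.reshape(-1,3)
o=robot.get_obs();print(o["position"],o["ft_force"],o["moment"],o["grip_width"])
x,y,_=o["position"]
q=q[(abs(q[:,0]-x)<.04)&(abs(q[:,1]-y)<.06)&(q[:,2]>.2)&(q[:,2]<.36)]
for lo in np.arange(.24,.345,.006):
  k=q[(q[:,2]>=lo)&(q[:,2]<lo+.006)]
  for s in(k[k[:,1]>y+.025],k[k[:,1]<y-.025]):
    if len(s):print(round(lo,3),len(s),s.min(0).round(3)[:2],s.max(0).round(3)[:2])
E
python3 tip.py s3
```

```text
[ 0.53288924 -0.25773127  0.28246408] [-0.92947136 -0.75677368 -0.16285857] [ 0.060414   -0.00506022  0.00610426] 0.06969859978718405
0.24 24 [ 0.519 -0.233] [ 0.539 -0.227]
0.24 31 [ 0.517 -0.287] [ 0.542 -0.283]
0.306 33 [ 0.521 -0.223] [ 0.542 -0.214]
0.306 32 [ 0.521 -0.301] [ 0.544 -0.291]
0.312 47 [ 0.521 -0.223] [ 0.543 -0.214]
0.312 44 [ 0.521 -0.301] [ 0.543 -0.291]
0.318 43 [ 0.522 -0.224] [ 0.541 -0.213]
0.318 48 [ 0.52  -0.301] [ 0.546 -0.292]
0.324 56 [ 0.521 -0.224] [ 0.544 -0.214]
0.324 43 [ 0.521 -0.302] [ 0.542 -0.291]
0.33 48 [ 0.52  -0.224] [ 0.543 -0.214]
0.33 45 [ 0.522 -0.303] [ 0.541 -0.292]
0.336 52 [ 0.519 -0.224] [ 0.541 -0.213]
0.336 43 [ 0.52  -0.304] [ 0.543 -0.293]
0.342 57 [ 0.52  -0.224] [ 0.542 -0.21 ]
0.342 52 [ 0.52  -0.306] [ 0.543 -0.292]
```

View pics/s3.png

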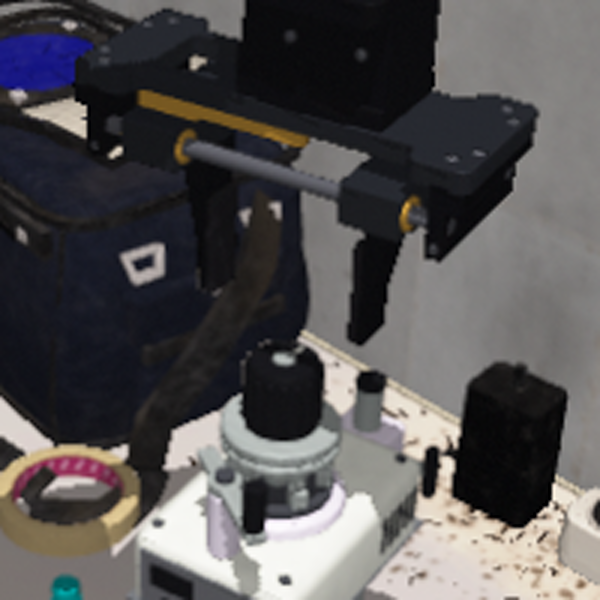

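>>> arm_command(targets=[[0.1,-0.0,1.5,0,7],[0.1,0,3,0,7],[0.1,0,3,0,7]])

```text
time: 4.55
position: [0.5305, -0.2568, 0.2501]
tool_rot: [-0.0, 1.0, 0.001, -0.002]
ft_force: [0.3, -0.1, 0.1]
grip_width: 0.07
```

```bash
python3 tip.py s4
```

```text
[ 0.53120465 -0.25729397  0.25108689] [ 0.18884166 -0.16944708  0.0891697 ] [ 0.02682414  0.05714182 -0.00320037] 0.06992447460736445
0.24 23 [ 0.518 -0.232] [ 0.542 -0.227]
0.24 38 [ 0.519 -0.287] [ 0.543 -0.283]
0.27 5 [ 0.521 -0.222] [ 0.531 -0.216]
0.27 3 [ 0.521 -0.299] [ 0.522 -0.293]
0.276 43 [ 0.521 -0.223] [ 0.543 -0.214]
0.276 42 [ 0.518 -0.3  ] [ 0.541 -0.291]
0.282 46 [ 0.52  -0.223] [ 0.541 -0.213]
0.282 42 [ 0.518 -0.301] [ 0.541 -0.291]
0.288 42 [ 0.52  -0.224] [ 0.542 -0.213]
0.288 47 [ 0.52  -0.301] [ 0.542 -0.291]
0.294 46 [ 0.52  -0.223] [ 0.542 -0.213]
0.294 37 [ 0.518 -0.301] [ 0.542 -0.29 ]
0.3 52 [ 0.519 -0.223] [ 0.544 -0.212]
0.3 39 [ 0.519 -0.302] [ 0.54  -0.292]
0.306 51 [ 0.519 -0.223] [ 0.541 -0.21 ]
0.306 47 [ 0.518 -0.304] [ 0.54  -0.291]
0.312 48 [ 0.519 -0.223] [ 0.54 -0.21]
0.312 44 [ 0.519 -0.305] [ 0.543 -0.291]
0.318 65 [ 0.519 -0.224] [ 0.541 -0.209]
0.318 51 [ 0.518 -0.306] [ 0.542 -0.291]
0.324 65 [ 0.518 -0.223] [ 0.542 -0.207]
0.324 42 [ 0.519 -0.307] [ 0.528 -0.291]
0.33 49 [ 0.519 -0.219] [ 0.535 -0.206]
0.33 9 [ 0.519 -0.308] [ 0.521 -0.297]
0.336 25 [ 0.518 -0.218] [ 0.543 -0.207]
0.342 26 [ 0.497 -0.219] [ 0.543 -0.203]
```

View pics/s4.png

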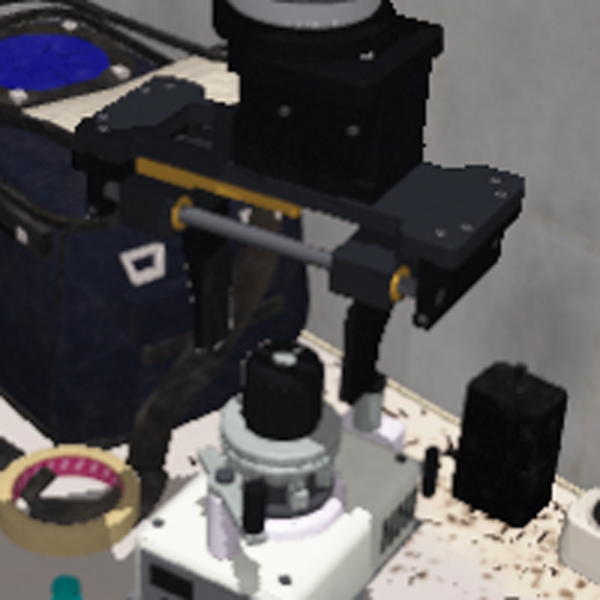

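>>> arm_command(targets=[[0,0,1.1,0,7],[0,0,2.1,0,7],[0,0,2.1,0,6],[0,0,2.1,0,5]])

```text
time: 5.1
position: [0.5319, -0.2578, 0.2314]
tool_rot: [-0.0, 1.0, -0.0, 0.0]
ft_force: [-0.8, -0.3, -0.9]
grip_width: 0.0572
```

>>> arm_command(targets=[[0,0,0,0,4.4],[0,0,0,0,3.8],[0,0,0,0,3.5],[0,0,0,0,3.5]], newtons=25)

```text
time: 5.6
position: [0.5319, -0.2566, 0.2315]
tool_rot: [-0.0, 1.0, 0.001, 0.0]
ft_force: [0.2, 3.5, 1.7]
grip_width: 0.0392
```

```bash
python3 tip.py s5
```

```text
[ 0.53187798 -0.25659539  0.23140886] [0.6079437  4.5544365  0.81584594] [ 0.85040254 -0.11003382 -0.02831562] 0.039371293377993825
0.24 21 [ 0.519 -0.232] [ 0.54  -0.227]
0.24 45 [ 0.517 -0.287] [ 0.546 -0.282]
0.252 1 [ 0.521 -0.23 ] [ 0.521 -0.23 ]
0.252 3 [ 0.522 -0.284] [ 0.524 -0.283]
0.258 7 [ 0.521 -0.231] [ 0.524 -0.229]
0.258 30 [ 0.521 -0.286] [ 0.545 -0.282]
0.264 7 [ 0.521 -0.231] [ 0.523 -0.228]
0.264 29 [ 0.52  -0.286] [ 0.541 -0.282]
0.27 9 [ 0.521 -0.232] [ 0.523 -0.228]
0.27 25 [ 0.521 -0.286] [ 0.542 -0.283]
0.276 7 [ 0.521 -0.231] [ 0.524 -0.228]
0.276 25 [ 0.521 -0.286] [ 0.544 -0.282]
0.282 11 [ 0.52  -0.231] [ 0.524 -0.226]
0.282 26 [ 0.52  -0.287] [ 0.542 -0.283]
0.288 15 [ 0.521 -0.231] [ 0.524 -0.225]
0.288 25 [ 0.52  -0.288] [ 0.544 -0.282]
0.294 14 [ 0.52  -0.231] [ 0.524 -0.224]
0.294 33 [ 0.519 -0.289] [ 0.543 -0.282]
0.3 22 [ 0.521 -0.232] [ 0.542 -0.222]
0.3 31 [ 0.52 -0.29] [ 0.541 -0.282]
0.306 25 [ 0.52  -0.232] [ 0.538 -0.22 ]
0.306 27 [ 0.52  -0.292] [ 0.526 -0.282]
0.312 27 [ 0.52  -0.231] [ 0.532 -0.221]
0.312 2 [ 0.52  -0.285] [ 0.52  -0.283]
0.318 14 [ 0.518 -0.231] [ 0.524 -0.223]
0.318 1 [ 0.519 -0.304] [ 0.519 -0.304]
0.324 2 [ 0.519 -0.231] [ 0.52  -0.229]
0.324 4 [ 0.504 -0.308] [ 0.538 -0.305]
0.33 50 [ 0.493 -0.232] [ 0.5   -0.205]
0.33 82 [ 0.493 -0.31 ] [ 0.535 -0.282]
0.336 75 [ 0.492 -0.232] [ 0.503 -0.197]
0.336 123 [ 0.493 -0.316] [ 0.533 -0.282]
0.342 73 [ 0.493 -0.231] [ 0.561 -0.197]
0.342 138 [ 0.493 -0.316] [ 0.526 -0.282]
```

View pics/s5.png

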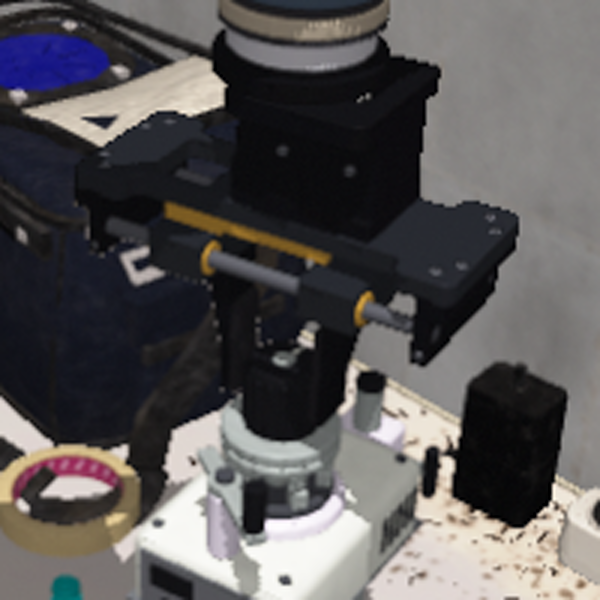

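>>> arm_command(targets=[[0,0.05,0.1,0,3.5],[0,0.05,0.2,0,3.5],[0,0.05,0.3,0,3.5],[0,0.05,0.3,0,3.5]])

```text
time: 6.15
position: [0.5319, -0.2566, 0.2281]
tool_rot: [-0.0, 1.0, 0.001, 0.0]
ft_force: [1.8, 5.4, 0.6]
grip_width: 0.0394
```

```bash
cat > o.py <<'E'
from rig import robot
o=robot.get_obs();print(o["time"],o["position"].round(5),o["ft_force"].round(2),o["moment"].round(3),o["grip_width"].round(5),o["q"][5].round(3))
E
python3 o.py
```

```text
Traceback (most recent call last):
  File "o.py", line 2, in <module>
    o=robot.get_obs();print(o["time"],o["position"].round(5),o["ft_force"].round(2),o["moment"].round(3),o["grip_width"].round(5),o["q"][5].round(3))
                                                                                                         ^^^^^^^^^^^^^^^^^^^^^
AttributeError: 'float' object has no attribute 'round'
```

```bash
sed -i 's/o\["grip_width"\].round(5)/round(o["grip_width"],5)/;s/o\["q"\]\[5\].round(3)/o["q"].round(3)/' o.py; python3 o.py
```

```text
6.15 [ 0.53188 -0.25663  0.22807] [1.83 5.4  0.62] [ 0.935 -0.274  0.009] 0.0394 [-6.390e-01  4.470e-01  1.486e+00  1.000e-03  1.209e+00 -2.211e+00]
```

>>> arm_command(targets=[[0,0.1,0.1,0,3.5],[0,0.1,0.1,0,3.5]])

```text
time: 6.4
position: [0.5319, -0.2566, 0.2273]
tool_rot: [-0.0, 1.0, -0.0, 0.0]
ft_force: [0.3, 3.1, 0.9]
grip_width: 0.0395
```

```bash
python3 o.py
```

```text
6.4 [ 0.53189 -0.25656  0.22725] [0.34 3.09 0.9 ] [ 0.617 -0.252  0.008] 0.03947 [-0.638  0.448  1.488 -0.     1.205 -2.209]
```

>>> arm_command(targets=[[0,0.1,0.05,0,3.5],[0,0.1,0.1,0,3.5]])

```text
time: 6.65
position: [0.532, -0.2565, 0.2272]
tool_rot: [-0.0, 1.0, -0.001, 0.0]
ft_force: [-0.8, -0.3, 7.3]
grip_width: 0.0392
```

```bash
python3 o.py;python3 tip.py s6 >/dev/null
```

```text
6.65 [ 0.53199 -0.25651  0.2272 ] [-0.75 -0.27  7.34] [0.232 0.161 0.014] 0.03916 [-6.370e-01  4.470e-01  1.489e+00 -2.000e-03  1.203e+00 -2.208e+00]
```

View pics/s6.png

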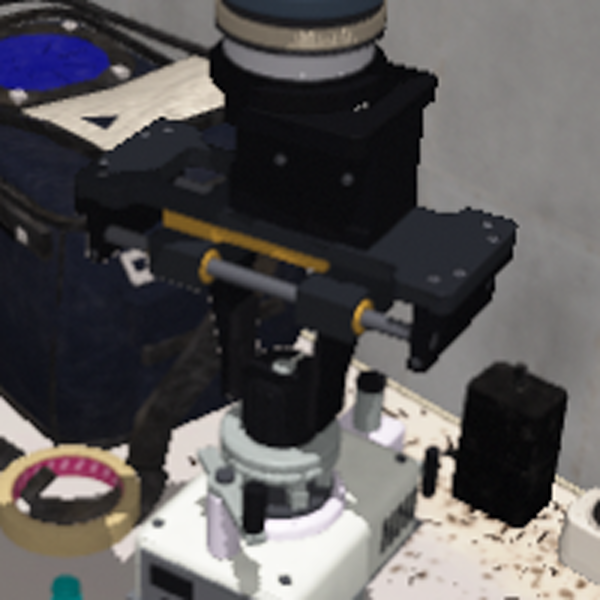

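>>> arm_command(targets=[[0,0,0,0.05,3.5],[0,0,0,0.05,3.5]])

```text
time: 6.95
position: [0.532, -0.2564, 0.2272]
tool_rot: [0.025, 1.0, -0.001, 0.001]
ft_force: [0.0, 0.3, 5.2]
grip_width: 0.0393
```

>>> arm_command(targets=[[0,0,0,0.05,3.5],[0,0,0,0.05,3.5]])

```text
time: 7.2
position: [0.532, -0.2565, 0.2272]
tool_rot: [0.05, 0.999, -0.001, 0.001]
ft_force: [-1.0, -0.6, 6.1]
grip_width: 0.0396
```

```bash
python3 o.py
```

```text
7.2 [ 0.53202 -0.25646  0.22721] [-0.99 -0.64  6.14] [ 0.045  0.08  -0.04 ] 0.03956 [-6.370e-01  4.470e-01  1.489e+00 -2.000e-03  1.203e+00 -2.108e+00]
```

>>> arm_command(targets=[[0,0,0,0.05,3.5],[0,0,0,0.05,3.5]])

```text
time: 7.45
position: [0.532, -0.2564, 0.2272]
tool_rot: [0.075, 0.997, -0.001, 0.001]
ft_force: [-0.6, -0.8, 5.0]
grip_width: 0.0395
```

>>> arm_command(targets=[[0,0,0,0.05,3.5],[0,0,0,0.05,3.5]])

```text
time: 7.7
position: [0.532, -0.2564, 0.2272]
tool_rot: [0.099, 0.995, -0.001, 0.001]
ft_force: [-0.2, -0.7, 5.4]
grip_width: 0.0393
```

```bash
python3 o.py
```

```text
7.7 [ 0.532   -0.2564   0.22719] [-0.24 -0.74  5.4 ] [ 0.057  0.111 -0.088] 0.0393 [-6.370e-01  4.470e-01  1.489e+00 -2.000e-03  1.203e+00 -2.008e+00]
```

>>> arm_command(targets=[[0,0,0,0.05,3.5],[0,0,0,0.05,3.5]])

```text
time: 7.95
position: [0.532, -0.2564, 0.2272]
tool_rot: [0.124, 0.992, -0.001, 0.001]
ft_force: [-0.5, 1.0, 5.6]
grip_width: 0.0393
```

```bash
python3 o.py
```

```text
7.95 [ 0.532   -0.25641  0.22715] [-0.5   1.03  5.55] [ 0.035  0.057 -0.05 ] 0.03926 [-0.637  0.447  1.489 -0.002  1.203 -1.958]
```

>>> arm_command(targets=[[0,0,0,0.05,3.5],[0,0,0,0.05,3.5]])

```text
time: 8.2
position: [0.532, -0.2563, 0.227]
tool_rot: [0.149, 0.989, -0.001, 0.001]
ft_force: [-0.7, -2.1, 6.0]
grip_width: 0.0397
```

```bash
python3 o.py
```

```text
8.2 [ 0.53202 -0.25635  0.22701] [-0.72 -2.06  5.97] [-0.138  0.124  0.012] 0.03968 [-6.370e-01  4.470e-01  1.489e+00 -1.000e-03  1.203e+00 -1.909e+00]
```

>>> arm_command(targets=[[0,0,0,0.05,3.5],[0,0,0,0.05,3.5]])

```text
time: 8.45
position: [0.532, -0.2563, 0.2263]
tool_rot: [0.173, 0.985, -0.001, 0.0]
ft_force: [-0.1, -3.4, 1.0]
grip_width: 0.0392
```

```bash
python3 o.py
```

```text
8.45 [ 0.53198 -0.25629  0.2263 ] [-0.07 -3.43  0.99] [-0.469 -0.073 -0.072] 0.03923 [-6.370e-01  4.480e-01  1.490e+00 -1.000e-03  1.202e+00 -1.859e+00]
```

>>> arm_command(targets=[[0,0,0,0.05,3.5],[0,0,0,0.05,3.5]])

```text
time: 8.7
position: [0.5319, -0.2562, 0.2261]
tool_rot: [0.198, 0.98, -0.001, 0.0]
ft_force: [-0.3, -3.2, 1.0]
grip_width: 0.0393
```

```bash
python3 o.py
```

```text
8.7 [ 0.53195 -0.25622  0.22614] [-0.28 -3.23  0.97] [-0.557 -0.064 -0.043] 0.03927 [-6.370e-01  4.490e-01  1.490e+00 -1.000e-03  1.202e+00 -1.809e+00]
```

>>> arm_command(targets=[[-0.04,-0.09,0.1,0,3.5],[-0.04,-0.09,0.2,0,3.5],[-0.04,-0.09,0.2,0,3.5]])

```text
time: 9.07
position: [0.5319, -0.2562, 0.2241]
tool_rot: [0.198, 0.98, -0.0, 0.0]
ft_force: [0.9, -1.7, 0.6]
grip_width: 0.0392
```

```bash
python3 o.py
```

```text
9.075 [ 0.53193 -0.25624  0.22409] [ 0.91 -1.74  0.61] [-0.416 -0.268 -0.018] 0.03915 [-0.638  0.451  1.492 -0.     1.199 -1.809]
```

Meshed and sliding freely; moment about z near zero. Continue down.

>>> arm_command(targets=[[0,-0.05,0.1,0,3.5],[0,-0.05,0.2,0,3.5],[0,-0.05,0.25,0,3.5]])

```text
time: 9.45
position: [0.5319, -0.2563, 0.2218]
tool_rot: [0.199, 0.98, 0.0, 0.0]
ft_force: [2.2, -0.5, 2.4]
grip_width: 0.0393
```

```bash
python3 o.py
```

```text
9.45 [ 0.53189 -0.25626  0.22183] [ 2.17 -0.5   2.36] [-0.121 -0.373  0.003] 0.03926 [-6.390e-01  4.530e-01  1.494e+00  1.000e-03  1.194e+00 -1.810e+00]
```

>>> arm_command(targets=[[0.05,0,0.05,0,3.5],[0.05,0,0.1,0,3.5],[0.05,0,0.1,0,3.5]])

```text
time: 9.82
position: [0.5318, -0.2563, 0.221]
tool_rot: [0.199, 0.98, 0.0, 0.001]
ft_force: [4.3, 0.2, 1.2]
grip_width: 0.0395
```

>>> arm_command(targets=[[0,0,0.05,0,3.5],[0,0,0.1,0,3.5],[0,0,0.1,0,3.5]])

```text
time: 10.2
position: [0.5318, -0.2563, 0.2199]
tool_rot: [0.199, 0.98, 0.0, 0.001]
ft_force: [4.9, 0.5, 0.7]
grip_width: 0.0393
```

```bash
python3 o.py
```

```text
10.2 [ 0.53179 -0.25632  0.21993] [4.92 0.54 0.75] [ 0.1   -0.913  0.003] 0.03928 [-6.390e-01  4.550e-01  1.498e+00  1.000e-03  1.188e+00 -1.810e+00]
```

>>> arm_command(targets=[[-0.1,0,0.05,0,3.5],[-0.1,0,0.1,0,3.5],[-0.1,0,0.1,0,3.5]])

```text
time: 10.58
position: [0.5318, -0.2563, 0.219]
tool_rot: [0.199, 0.98, 0.0, -0.0]
ft_force: [3.2, 2.2, 3.7]
grip_width: 0.0391
```

```bash
python3 o.py
```

```text
10.575 [ 0.53184 -0.25635  0.219  ] [3.24 2.24 3.65] [ 0.381 -0.582 -0.012] 0.03912 [-0.639  0.457  1.497  0.     1.189 -1.81 ]
```

>>> arm_command(targets=[[-0.05,0.05,0.05,0,3.5],[-0.05,0.05,0.1,0,3.5],[-0.05,0.05,0.1,0,3.5]])

```text
time: 10.95
position: [0.5319, -0.2564, 0.2189]
tool_rot: [0.198, 0.98, -0.0, -0.001]
ft_force: [-0.0, 2.9, 8.8]
grip_width: 0.0397
```

```bash
python3 o.py
```

```text
10.95 [ 0.53192 -0.25636  0.21893] [-0.05  2.89  8.81] [ 0.434 -0.134  0.012] 0.0397 [-6.380e-01  4.570e-01  1.496e+00 -1.000e-03  1.189e+00 -1.809e+00]
```

>>> arm_command(targets=[[0,0.05,0.05,0,3.5],[0,0.05,0.08,0,3.5],[0,0.05,0.08,0,3.5]])

```text
time: 11.32
position: [0.532, -0.2564, 0.2189]
tool_rot: [0.198, 0.98, -0.001, -0.0]
ft_force: [-0.6, 2.8, 12.2]
grip_width: 0.0391
```

```bash
python3 o.py
python3 - <<'E'
from h import *
p,d=robot.camera("scene"); crop("scene",p,225,120,365,310,3,"s7"); c=cloud("scene",d).reshape(-1,3)
r=np.hypot(c[:,0]-.532,c[:,1]+.2563)
k=c[(r<.029)&(r>.023)&(c[:,2]>.215)&(c[:,2]<.25)]; print(np.percentile(k[:,2],[5,25,50,75,95]),len(k), np.histogram(k[:,2],bins=np.arange(.214,.252,.002)))
k=c[(r<.012)&(c[:,2]<.3)&(c[:,2]>.24)];print(np.percentile(k[:,2],[5,50,95]),len(k))
E
```

```text
11.325 [ 0.532   -0.25639  0.21889] [-0.61  2.78 12.17] [0.397 0.13  0.03 ] 0.03914 [-0.637  0.457  1.497 -0.002  1.188 -1.808]
[0.21897067 0.22644959 0.22947563 0.23069847 0.2475568 ] 337 (array([  4,  11,  14,  19,  15,  16,  22, 107,  91,   1,   0,   0,   0,
         0,   3,   4,  17,  13,   0]), array([0.214, 0.216, 0.218, 0.22 , 0.222, 0.224, 0.226, 0.228, 0.23 ,
       0.232, 0.234, 0.236, 0.238, 0.24 , 0.242, 0.244, 0.246, 0.248,
       0.25 , 0.252]))
[0.26496389 0.266101   0.26727225] 96
```

View pics/s7.png

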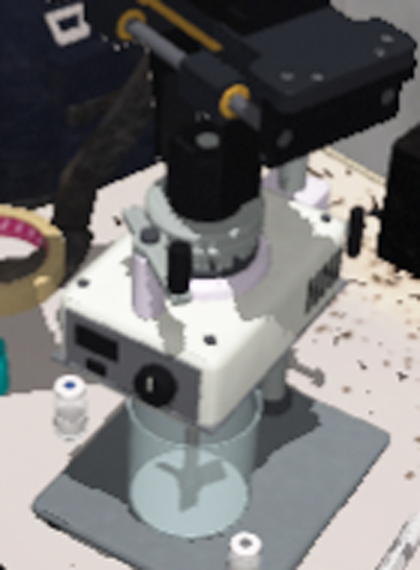

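>>> arm_command(targets=[[0,0,-0.12,0,3.5],[0,0,-0.12,0,4.5],[0,0,-0.12,0,5.5],[0,0,-0.12,0,6.5],[0,0,-0.12,0,6.5]])

```text
time: 12.0
position: [0.5325, -0.256, 0.2177]
tool_rot: [0.199, 0.98, 0.0, -0.001]
ft_force: [0.1, 0.3, 0.0]
grip_width: 0.0626
```

>>> arm_command(targets=[[0,0,-2,0,6.5],[0,0,-5,0,6.5],[0,0,-7,0,6.5],[0,0,-7,0,6.5]])

```text
time: 12.5
position: [0.5338, -0.2567, 0.2898]
tool_rot: [0.199, 0.98, -0.001, 0.002]
ft_force: [0.2, 0.3, -0.3]
grip_width: 0.065
```

```bash
python3 o.py
python3 - <<'E'
from h import *
p,d=robot.camera("scene"); crop("scene",p,225,120,365,310,3,"s8"); c=cloud("scene",d).reshape(-1,3)
r=np.hypot(c[:,0]-.532,c[:,1]+.2563)
k=c[(r<.029)&(r>.023)&(c[:,2]>.225)&(c[:,2]<.25)]; print(np.percentile(k[:,2],[5,25,50,75,95]),len(k))
k=c[(r<.012)&(c[:,2]<.285)&(c[:,2]>.24)];print(np.percentile(k[:,2],[5,50,95]),len(k))
po=c[(c[:,2]>.246)&(c[:,2]<.27)&(np.hypot(c[:,0]-.459,c[:,1]+.2845)<.02)]; print(cv2.minAreaRect((po[:,:2]*1000).astype(np.float32)),po[:,2].max(),len(po))
E
```

```text
12.5 [ 0.53376 -0.25674  0.28981] [ 0.16  0.26 -0.29] [-0.031 -0.016  0.035] 0.06496 [-0.637  0.39   1.403 -0.     1.345 -1.808]
[0.22662011 0.22877162 0.22980434 0.23039079 0.23140418] 234
[0.26465862 0.26615824 0.26727506] 128
((458.36517333984375, -285.4229736328125), (10.698843002319336, 10.745241165161133), 71.97956848144531) 0.26436240221669133 106
```

View pics/s8.png

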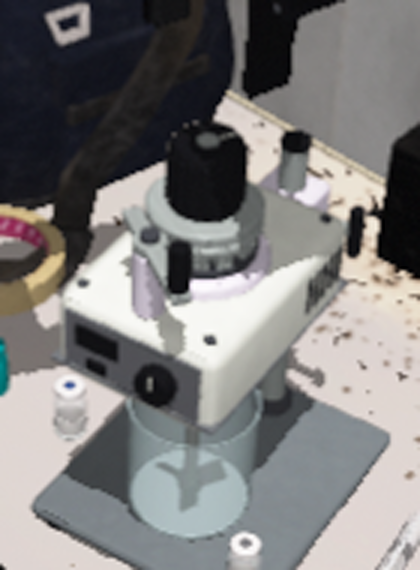

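>>> arm_command(targets=[[1,-2,0,-0.15,0],[2.5,-4.5,0,-0.3,0],[4,-7,0,-0.4,0],[5,-8.4,0,-0.4,0],[5,-8.4,0,-0.4,0]])

```text
time: 13.18
position: [0.4533, -0.314, 0.2875]
tool_rot: [0.002, 1.0, 0.001, -0.0]
ft_force: [0.2, -0.9, -0.1]
grip_width: 0.0231
```

```bash
python3 o.py
```

```text
13.175 [ 0.45328 -0.31404  0.28748] [ 0.19 -0.93 -0.09] [-0.017  0.004  0.016] 0.02305 [-0.809  0.333  1.501  0.     1.31  -2.377]
```

>>> arm_command(targets=[[0,0,0,0,0],[0,0,2,0,0],[0,0,4,0,0],[0,0,4,0,0]])

```text
time: 13.68
position: [0.454, -0.3125, 0.2468]
tool_rot: [-0.001, 1.0, 0.001, -0.001]
ft_force: [0.1, 0.1, 0.3]
grip_width: 0.0003
```

```bash
python3 o.py
python3 - <<'E'
from h import *
p,d=robot.camera("scene"); crop("scene",p,225,100,365,290,3,"s9"); c=cloud("scene",d).reshape(-1,3)
q=c[(abs(c[:,0]-.453)<.03)&(abs(c[:,1]+.315)<.03)&(c[:,2]>.2)&(c[:,2]<.34)]
for lo in np.arange(.24,.34,.006):
  k=q[(q[:,2]>=lo)&(q[:,2]<lo+.006)]
  if len(k):print(round(lo,3),len(k),k.min(0).round(4)[:2],k.max(0).round(4)[:2])
E
```

```text
13.675 [ 0.45404 -0.31246  0.24678] [0.1  0.08 0.3 ] [ 0.062  0.084 -0.007] 0.00029 [-0.806  0.373  1.556  0.     1.216 -2.378]
0.24 20 [ 0.4539 -0.2909] [ 0.4606 -0.2853]
0.246 18 [ 0.4535 -0.2907] [ 0.4599 -0.2866]
0.252 18 [ 0.453  -0.2907] [ 0.4618 -0.2851]
0.258 31 [ 0.4537 -0.2906] [ 0.4632 -0.2851]
0.264 1 [ 0.4576 -0.2888] [ 0.4576 -0.2888]
0.27 42 [ 0.4432 -0.3224] [ 0.465  -0.3038]
0.276 76 [ 0.4425 -0.3225] [ 0.4649 -0.3031]
0.282 74 [ 0.4426 -0.3223] [ 0.4664 -0.304 ]
0.288 74 [ 0.4425 -0.3227] [ 0.4665 -0.3039]
0.294 70 [ 0.4428 -0.3236] [ 0.4651 -0.3027]
0.3 79 [ 0.4426 -0.3251] [ 0.4622 -0.3017]
0.306 83 [ 0.443  -0.3263] [ 0.4639 -0.3005]
0.312 89 [ 0.4423 -0.3277] [ 0.4584 -0.2996]
0.318 94 [ 0.4426 -0.3279] [ 0.4505 -0.2983]
0.324 29 [ 0.4432 -0.3294] [ 0.4468 -0.2959]
0.33 10 [ 0.4428 -0.3026] [ 0.445  -0.2984]
0.336 6 [ 0.4419 -0.3409] [ 0.466  -0.3034]
```

View pics/s9.png

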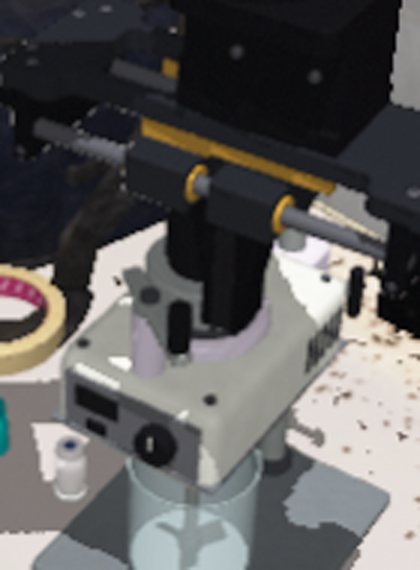

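>>> arm_command(targets=[[0,0,1.2,0,0],[0,0,2.4,0,0],[0,0.5,2.4,0,0],[0,1,2.4,0,0],[0,1.3,2.4,0,0]])

```text
time: 14.35
position: [0.4543, -0.3007, 0.2246]
tool_rot: [-0.0, 1.0, -0.0, 0.0]
ft_force: [0.4, 0.0, 0.3]
grip_width: 0.0004
```

>>> arm_command(targets=[[0,0.4,0,0,0],[0.1,0.8,0,0,0],[0.3,1.2,0,0,0],[0.5,1.6,0,0,0]])

```text
time: 14.85
position: [0.4483, -0.287, 0.2248]
tool_rot: [0.0, 1.0, -0.002, -0.0]
ft_force: [-2.3, -1.9, -0.1]
grip_width: 0.0005
```

```bash
python3 o.py
```

```text
14.85 [ 0.44834 -0.28703  0.22482] [-2.29 -1.87 -0.11] [-0.397  0.354  0.027] 0.00049 [-0.777  0.369  1.633 -0.004  1.138 -2.346]
```

>>> arm_command(targets=[[0.1,0.4,0,0,0],[0.2,0.8,0,0,0],[0.3,1.2,0,0,0],[0.3,1.4,0,0,0]])

```text
time: 15.35
position: [0.4462, -0.2703, 0.2242]
tool_rot: [-0.0, 1.0, 0.0, 0.0]
ft_force: [-0.8, -0.3, 0.3]
grip_width: 0.0005
```

```bash
python3 o.py
python3 - <<'E'
from h import *
p,d=robot.camera("scene"); crop("scene",p,225,100,365,290,3,"s10")
E
```

```text
15.35 [ 0.44624 -0.27033  0.22423] [-0.77 -0.3   0.34] [-0.13   0.105  0.014] 0.00045 [-0.759  0.355  1.657  0.     1.129 -2.331]
```

View pics/s10.png

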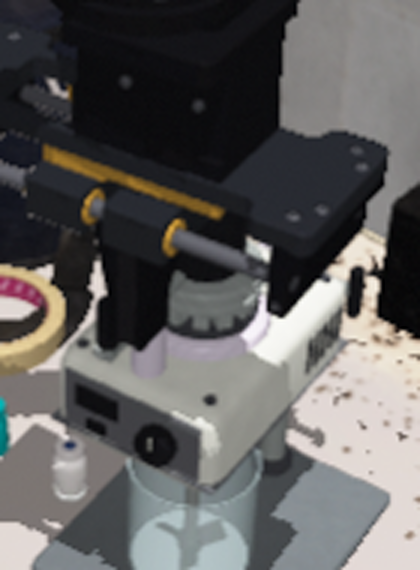

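>>> arm_command(targets=[[0,0.1,0,0,0],[0,0.2,0,0,0],[0,0.2,0,0,0]])

```text
time: 15.78
position: [0.4462, -0.2689, 0.2242]
tool_rot: [-0.0, 1.0, 0.0, 0.0]
ft_force: [-0.3, -0.2, -0.2]
grip_width: 0.0004
```

```bash
python3 o.py
```

```text
15.775 [ 0.44622 -0.26887  0.22422] [-0.34 -0.19 -0.22] [-0.027  0.074 -0.004] 0.00036 [-0.757  0.354  1.659  0.     1.128 -2.328]
```

>>> arm_command(targets=[[0,0.1,0,0,0],[0,0.2,0,0,0],[0,0.2,0,0,0]])

```text
time: 16.15
position: [0.4462, -0.2679, 0.2243]
tool_rot: [-0.0, 1.0, -0.001, 0.0]
ft_force: [-1.6, -4.4, -1.6]
grip_width: 0.0003
```

```bash
python3 o.py
```

```text
16.15 [ 0.44621 -0.26788  0.22432] [-1.57 -4.43 -1.59] [-0.663  0.188  0.077] 0.00033 [-7.550e-01  3.530e-01  1.661e+00 -1.000e-03  1.126e+00 -2.325e+00]
```

>>> arm_command(targets=[[0,0.1,0,0,0],[0,0.1,0,0,0]])

```text
time: 16.4
position: [0.4462, -0.2677, 0.2244]
tool_rot: [-0.0, 1.0, -0.002, 0.0]
ft_force: [-1.9, -6.4, -1.7]
grip_width: 0.0007
```

>>> arm_command(targets=[[0,-1,0,0,0],[0,-3,0,0,0],[0,-4,-3,0,0],[0,-4,-9,0,0],[0,-4,-14,0,0]])

```text
time: 17.02
position: [0.4464, -0.3071, 0.3662]
tool_rot: [0.0, 1.0, 0.0, 0.0]
ft_force: [0.6, -1.1, 0.3]
grip_width: 0.0004
```

>>> arm_command(targets=[[0,-4,-2,0,0],[0,-9,-2,0,0],[0,-14,-2,0,0],[0,-18,-2,0,0],[0,-18,-2,0,0]])

```text
time: 17.65
position: [0.4452, -0.4895, 0.3825]
tool_rot: [0.002, 1.0, 0.001, -0.0]
ft_force: [0.2, 1.8, -0.8]
grip_width: -0.0
```

```bash
python3 o.py
python3 - <<'E'
from h import *
p,d=robot.camera("scene"); crop("scene",p,225,120,365,310,3,"s11"); c=cloud("scene",d).reshape(-1,3)
r=np.hypot(c[:,0]-.532,c[:,1]+.2563)
k=c[(r<.012)&(c[:,2]<.285)&(c[:,2]>.24)];print(np.percentile(k[:,2],[5,50,95]),len(k))
po=c[(c[:,2]>.246)&(c[:,2]<.27)&(c[:,0]<.49)&(abs(c[:,1]+.26)<.05)&(c[:,0]>.42)]; print(cv2.minAreaRect((po[:,:2]*1000).astype(np.float32)),len(po))
p,d=robot.camera("top"); crop("top",p,265,150,365,255,5,"t11")
c=cloud("top",d).reshape(-1,3)
po=c[(c[:,2]>.248)&(c[:,2]<.27)&(c[:,0]<.49)&(abs(c[:,1]+.26)<.05)&(c[:,0]>.42)]; print(cv2.minAreaRect((po[:,:2]*1000).astype(np.float32)),len(po))
E
```

```text
17.65 [ 0.44518 -0.48954  0.38252] [ 0.21  1.81 -0.76] [ 0.078 -0.025  0.023] -0.0 [-1.001  0.449  1.063  0.     1.631 -2.569]
[0.26459044 0.26595394 0.26721472] 126
((444.6795959472656, -253.9273681640625), (11.730999946594238, 9.484701156616211), 33.122398376464844) 108
((444.6340637207031, -252.7678680419922), (9.400970458984375, 9.828086853027344), 88.82376098632812) 27
```

View pics/s11.png

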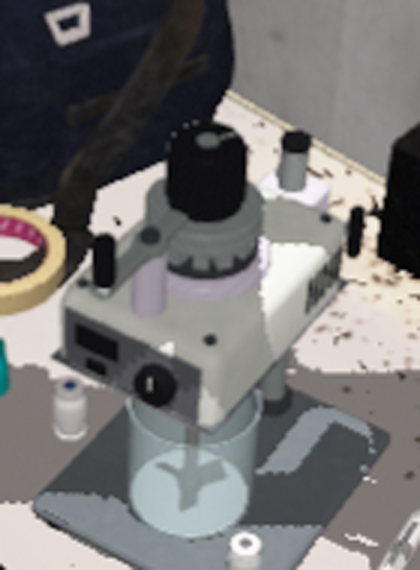

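View pics/t11.png

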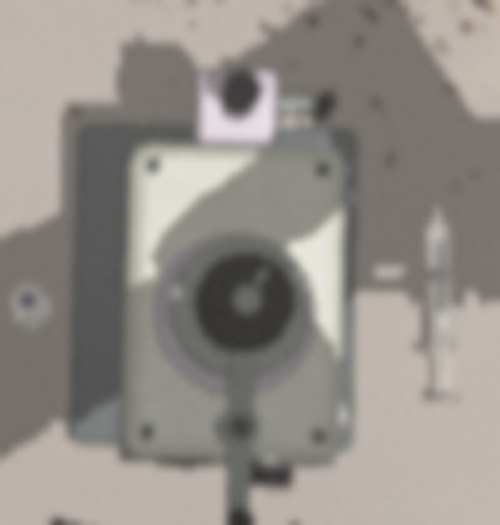

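```bash
python3 -c "
from rig import robot
print(robot.hand_in())"; python3 o.py
```

```text
the job is handed in; nothing more can be done
None
the job is handed in; nothing more can be done
```

The stirrer is in low gear and locked. I handed the job in at about 17.7 s on the clock, with the arm clear of everything.

- **Meshing:** I eased the knob down until the teeth met end on at about 7 N. I then turned it under a light 5–7 N push. It dropped into mesh after about 0.35 rad, so I only had to turn it one way. I let it run to 0.40 rad, stopped turning, and slid it down. It moved easily, with almost no twisting force.
- **Fully home:** Pressed with 12 N, the knob no longer moved. The tool had gone down 12.5 mm since gripping and the camera shows about 12.2 mm. That fits 14 mm if the knob started about 1.5–2 mm down. The camera shows the collar top at 0.2298 m, a little above the nominal 0.228 m and within calibration error. The knob stayed put after release.
- **Lever:** I pushed it to its stop with about 6 N. The post ended at (0.4446, −0.2535), against a predicted (0.443, −0.2535). Both cameras show the nose over the collar. In the last pictures the vials are standing where they were.

**One disagreement:** the fingertips appeared about 24 mm higher in the camera images than the reported tool height. The gap was the same at every height I checked, so I went by the images for all heights.

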